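# Make up the feeding kit and the staining kit

## Robot

A 6-joint arm with a two-finger parallel gripper is mounted at the origin on the work surface. World frame = base frame: x ahead of the robot, y to its left, z up, the work surface at z = 0. Lengths are in m, angles in rad, forces in N, time in s.
With the tool pointing down it reaches from about 0.275 to 0.975 m from the base axis. Payload 8.4 kg.
Tool frame: the origin (TCP) lies at the centre of the arm's flange, where the gripper is bolted on; the fingertips stand 190 mm ahead of it and the grasp point (between the pads) lies 171 mm ahead of it; z points along the fingers, y is the direction in which the jaws open and shut (so a half turn about z gives the same grasp; the last joint's range is limited). The gripper opens to 92 mm and grips with 3 to 60 N. Pads are 20 mm wide; open, the fingers measure 128 mm over their backs; the gripper's body (75 mm by 189 mm) begins 69 mm behind the grasp point.
Start: joints at [-1.257, 0.353, 1.633, -0, 1.155, -0.002], TCP at [0.194, -0.594, 0.405] pointing down, gripper open.
Joint ranges: [-2.63, 2.63], [-0.92, 2.1], [0.06, 2.66], [-1.3, 4.44], [0, 2.69], [-3.02, 3.02]. Speed limits (rad/s): [2.22, 2.22, 2.79, 3.14, 3.14, 3.14].

## Interface

Orientations are given as a rotation vector (axis times angle).
In Python, from station import ctrl gives the robot as it stands.
- The arm moves only by the shell command python3 -m handwheel 'ROWS' [FORCE]. ROWS is JSON, a list that holds one entry, the list of rows, each a list of 7 numbers: the shift along the tool's x, y, z in mm, then the turn, a rotation vector about the tool's x, y, z in rad, then the finger opening in mm, from 0 to 91.9. In form: [[[tx, ty, tz, rx, ry, rz, fingers], ...]]. A call has 1 to 10 rows; each row is the pose to reach, as a shift and turn from the pose commanded when the call began, along the tool's axes at that moment; what a row does not reach only later rows make up. A row lasts 1/12 s, in which the tool goes at most 41.7 mm and 7.16 degrees, less where a joint would pass 70% of its speed; a pose out of reach is approached as far as the arm can. A call with a gripper value outside its range is refused whole. The fingers move at their own pace and stop on an object; FORCE is the grip in N (left out, the last holds). Time passes only in rows, so rows that repeat a pose let the fingers close. It gives the time, the measured TCP pose, the force and the opening at its end, in the units of the state.
- ctrl.get_obs(): the state, without advancing time (a new reading comes with each control period).
- ctrl.camera(name): name is "scene" or "side" or "wrist"; returns the picture (400x640x3 uint8, blue, green, red); there is no depth.
- ctrl.calibration(name): a dict with "mtx" (3x3 intrinsics, pixels), "R" (3x3) and "t" (3): a world point X has camera coordinates R X + t. Camera axes: x right, y down, z forward; pixel columns grow to the right and rows downward; lengths in m; the calibration is good to about 2 mm. A picture is of the moment at which its call begins: read the wrist's pose just before it. calibration takes no time and is no camera call; for the wrist camera it gives the pose at the moment of the call.
- ctrl.finish_job(): hands the job in, once; it reports no verdict.
The state is a dict: "t": time; "qpos": joint angles; "joint_velocities": joint speeds; "tau": joint torques, N m; "eef_pos": TCP position; "tool_rot": TCP orientation; "ft_force": force on the tool from outside, world axes, zero at the start; "ft_torque": the same for the moment, N m; "gripper_width": finger opening in m.
Only numpy, scipy, OpenCV 4.12 (cv2) and the standard library are available. Lean on these libraries where they do the work, as an engineer would, in place of code of your own. Each camera call takes 0.05 s, during which the arm holds its last target.

## Task

Make up two kits from the stock on the lab bench: the feeding kit in the blue tray is the green-capped tube and the pink square bottle; the staining kit in the yellow tray is the yellow-capped tube, the amber bottle and the blue-lidded staining jar. Stand each one upright on the floor of a tray pocket, one to a pocket (any pocket of the right tray), setting it down rather than dropping it. Leave the red-capped tube, the purple-lidded pot and the pipette tip box where they are, and let go of everything at the end.

Things in the scene. Friction and masses are not known exactly. Their poses are not given: they have to be found in the camera images.
- blue_tray: blue kit tray, fixed, left or right of the stock: 148 mm long (its x axis, within 0.25 rad of straight ahead of the robot), 76 mm wide (y), 20 mm high, with a 4 mm rim beyond that; walls, dividers and floor 4 mm thick. Two open pockets in a row along x, each 68 by 68 mm inside, centred at x = -36 and +36 mm, y = 0. Origin: centre of its underside, on the bench; z up
- yellow_tray: yellow kit tray, fixed, left or right of the stock: 220 mm long (its x axis, within 0.25 rad of straight ahead of the robot), 76 mm wide (y), 20 mm high, with a 4 mm rim beyond that; walls, dividers and floor 4 mm thick. Three open pockets in a row along x, each 68 by 68 mm inside, centred at x = -72, 0 and +72 mm, y = 0. Origin: centre of its underside, on the bench; z up
- green_tube: loose flat-bottomed screw-cap tube standing upright, clear body with a white label band and a green cap: 30 mm in diameter, 92 mm tall (cap from 71 mm up), 30 to 60 g; goes in the blue tray. Origin: centre of its underside, z up
- yellow_tube: loose flat-bottomed screw-cap tube standing upright, clear body with a white label band and a yellow cap: 30 mm in diameter, 92 mm tall (cap from 71 mm up), 30 to 60 g; goes in the yellow tray. Origin: centre of its underside, z up
- red_tube: loose flat-bottomed screw-cap tube standing upright, clear body with a white label band and a red cap: 30 mm in diameter, 92 mm tall (cap from 71 mm up), 30 to 60 g; stays where it is. Origin: centre of its underside, z up
- medium_bottle: loose square pink bottle, standing upright: body 46 by 46 mm, sides along its x and y axes, straight up to 66 mm; round white cap 30 mm in diameter from 75 to 93 mm high; 90 to 180 g; goes in the blue tray. Origin: centre of its underside, z up
- amber_bottle: loose round amber-brown bottle with a white label and a black cap, standing upright: body 42 mm in diameter, straight up to 58 mm; cap 26 mm in diameter from 70 to 88 mm high; 70 to 140 g; goes in the yellow tray. Origin: centre of its underside, z up
- staining_jar: loose rectangular staining jar for microscope slides, white with grooved long sides and a blue lid, standing upright: 50 mm along its x axis, 42 mm along its y axis, 80 mm tall, straight-sided; 63 to 126 g; goes in the yellow tray. Origin: centre of its underside, z up
- purple_pot: loose round white sample pot with a purple lid, 46 mm in diameter, 60 mm tall, stays where it is. Origin: centre of its underside, z up
- tip_box: loose open box of pipette tips, grey with a white rim and yellow tip ends, 80 (x) by 118 (y) by 50 mm tall, beyond the stock, stays where it is. Origin: centre of its underside, z up

How it is judged:
At the end, for the whole second after the job is handed in: Each kit part stands in its own tray, within 30 mm of a pocket centre along both tray axes, one to a pocket, underside within 5 mm of its floor, upright within 0.1 rad, at rest, released; red-capped tube, purple-lidded pot and tip box upright, within 20 mm of their start ((x of green_tube in the frame of blue_tray between -0.066 and -0.006 m or x of green_tube in the frame of blue_tray between 0.006 and 0.066 m) and y of green_tube in the frame of blue_tray between -0.03 and 0.03 m and z of green_tube in the frame of blue_tray between 0 and 0.009 m and angle between each of green_tube, medium_bottle, yellow_tube, amber_bottle, staining_jar, red_tube, purple_pot, tip_box's own z axis and vertical below 0.1 rad and linear speed of each of green_tube, medium_bottle, yellow_tube, amber_bottle, staining_jar below 0.02 m/s and contact force between each of green_tube, medium_bottle, yellow_tube, amber_bottle, staining_jar and the fingers below 0.05 N and (x of medium_bottle in the frame of blue_tray between -0.066 and -0.006 m or x of medium_bottle in the frame of blue_tray between 0.006 and 0.066 m) and y of medium_bottle in the frame of blue_tray between -0.03 and 0.03 m and z of medium_bottle in the frame of blue_tray between 0 and 0.009 m and not (x of green_tube in the frame of blue_tray between -0.066 and -0.006 m and x of medium_bottle in the frame of blue_tray between -0.066 and -0.006 m) and not (x of green_tube in the frame of blue_tray between 0.006 and 0.066 m and x of medium_bottle in the frame of blue_tray between 0.006 and 0.066 m) and (x of yellow_tube in the frame of yellow_tray between -0.102 and -0.042 m or x of yellow_tube in the frame of yellow_tray between -0.03 and 0.03 m or x of yellow_tube in the frame of yellow_tray between 0.042 and 0.102 m) and y of yellow_tube in the frame of yellow_tray between -0.03 and 0.03 m and z of yellow_tube in the frame of yellow_tray between 0 and 0.009 m and (x of amber_bottle in the frame of yellow_tray between -0.102 and -0.042 m or x of amber_bottle in the frame of yellow_tray between -0.03 and 0.03 m or x of amber_bottle in the frame of yellow_tray between 0.042 and 0.102 m) and y of amber_bottle in the frame of yellow_tray between -0.03 and 0.03 m and z of amber_bottle in the frame of yellow_tray between 0 and 0.009 m and (x of staining_jar in the frame of yellow_tray between -0.102 and -0.042 m or x of staining_jar in the frame of yellow_tray between -0.03 and 0.03 m or x of staining_jar in the frame of yellow_tray between 0.042 and 0.102 m) and y of staining_jar in the frame of yellow_tray between -0.03 and 0.03 m and z of staining_jar in the frame of yellow_tray between 0 and 0.009 m and not (x of yellow_tube in the frame of yellow_tray between -0.102 and -0.042 m and x of amber_bottle in the frame of yellow_tray between -0.102 and -0.042 m) and not (x of yellow_tube in the frame of yellow_tray between -0.03 and 0.03 m and x of amber_bottle in the frame of yellow_tray between -0.03 and 0.03 m) and not (x of yellow_tube in the frame of yellow_tray between 0.042 and 0.102 m and x of amber_bottle in the frame of yellow_tray between 0.042 and 0.102 m) and not (x of yellow_tube in the frame of yellow_tray between -0.102 and -0.042 m and x of staining_jar in the frame of yellow_tray between -0.102 and -0.042 m) and not (x of yellow_tube in the frame of yellow_tray between -0.03 and 0.03 m and x of staining_jar in the frame of yellow_tray between -0.03 and 0.03 m) and not (x of yellow_tube in the frame of yellow_tray between 0.042 and 0.102 m and x of staining_jar in the frame of yellow_tray between 0.042 and 0.102 m) and not (x of amber_bottle in the frame of yellow_tray between -0.102 and -0.042 m and x of staining_jar in the frame of yellow_tray between -0.102 and -0.042 m) and not (x of amber_bottle in the frame of yellow_tray between -0.03 and 0.03 m and x of staining_jar in the frame of yellow_tray between -0.03 and 0.03 m) and not (x of amber_bottle in the frame of yellow_tray between 0.042 and 0.102 m and x of staining_jar in the frame of yellow_tray between 0.042 and 0.102 m) and distance of each of red_tube, purple_pot, tip_box from where it was at the start of the episode below 0.02 m); the robot touches nothing.
It fails at once if a kit part falls free faster than 0.6 m/s, out of the fingers (dropped from more than about 20 mm, or thrown) ((linear speed of green_tube above 0.6 m/s and contact force between green_tube and the fingers below 0.05 N) or (linear speed of medium_bottle above 0.6 m/s and contact force between medium_bottle and the fingers below 0.05 N) or (linear speed of yellow_tube above 0.6 m/s and contact force between yellow_tube and the fingers below 0.05 N) or (linear speed of amber_bottle above 0.6 m/s and contact force between amber_bottle and the fingers below 0.05 N) or (linear speed of staining_jar above 0.6 m/s and contact force between staining_jar and the fingers below 0.05 N)).
It fails at once if the red-capped tube, the purple-lidded pot or the tip box is moved by 20 mm or more, or tipped (distance of any of red_tube, purple_pot, tip_box from where it was at the start of the episode above 0.02 m or angle between any of red_tube, purple_pot, tip_box's own z axis and vertical above 0.3 rad).
It also fails if it takes over 134 s, if anything falls off the work surface, if the arm or the gripper's body presses on something with over 40 N, if the wrist force passes 120 N, or if a joint passes its speed limit or range.

## Working session

There is one attempt and no reset: what is moved stays moved. The work goes in short steps, Python scripts to look and compute and a shell command to move; the robot and the scene stay as the last step left them, time stands still between calls to the robot, and variables do not carry over. Pictures are saved under pics/ and viewed, and the job is handed in when it is done.

```bash
ls; mkdir -p pics; python3 - <<'E'
from station import ctrl
import cv2
o=ctrl.get_obs(); print({k:o[k] for k in('t','eef_pos','tool_rot','ft_force','gripper_width')})
for n in("scene","side","wrist"):
    c=ctrl.calibration(n); print(n,c)
    cv2.imwrite(f"pics/{n}0.png",ctrl.camera(n))
E
```

```text
pics
{'t': 0.0, 'eef_pos': array([ 0.19402674, -0.59387092,  0.40397659]), 'tool_rot': array([-3.10116440e+00, -4.93801806e-01,  3.98618208e-04]), 'ft_force': array([-0.15033402,  0.17730388, -1.12404292]), 'gripper_width': 0.09193870301140271}
scene {'mtx': array([[467.47071609,   0.        , 314.27645458],
       [  0.        , 467.47071609, 197.24237713],
       [  0.        ,   0.        ,   1.        ]]), 'R': array([[-0.80401608,  0.59460453,  0.00189693],
       [ 0.36047268,  0.48995838, -0.79372554],
       [-0.47288222, -0.63748431, -0.6082731 ]]), 't': array([ 0.48405054, -0.19063635,  1.36171399])}
side {'mtx': array([[384.73689524,   0.        , 314.75343634],
       [  0.        , 384.73689524, 201.12855976],
       [  0.        ,   0.        ,   1.        ]]), 'R': array([[-0.96348102, -0.26748859,  0.01241697],
       [-0.21008892,  0.72635124, -0.65442839],
       [ 0.16603305, -0.633138  , -0.75602202]]), 't': array([0.59642376, 0.14337505, 0.73852256])}
wrist {'mtx': array([[277.8882195 ,   0.        , 313.06297769],
       [  0.        , 277.8882195 , 198.8910856 ],
       [  0.        ,   0.        ,   1.        ]]), 'R': array([[ 3.10912584e-01, -9.50438504e-01,  1.18828274e-04],
       [-9.19118043e-01, -3.00635030e-01,  2.54638179e-01],
       [-2.41982206e-01, -7.92794315e-02, -9.67036392e-01]]), 't': array([-0.62621463, -0.02919004,  0.38911333])}
```

View pics/scene0.png

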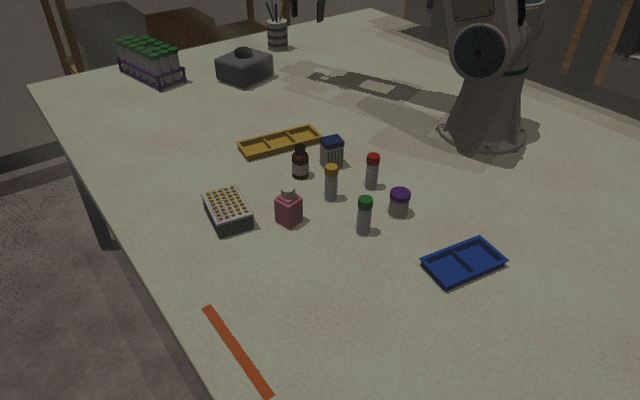

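View pics/side0.png

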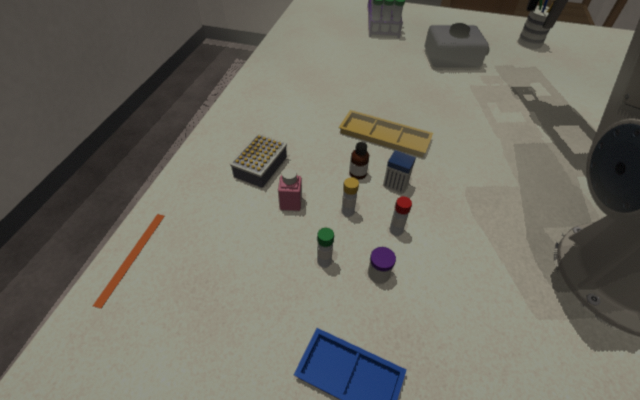

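View pics/wrist0.png

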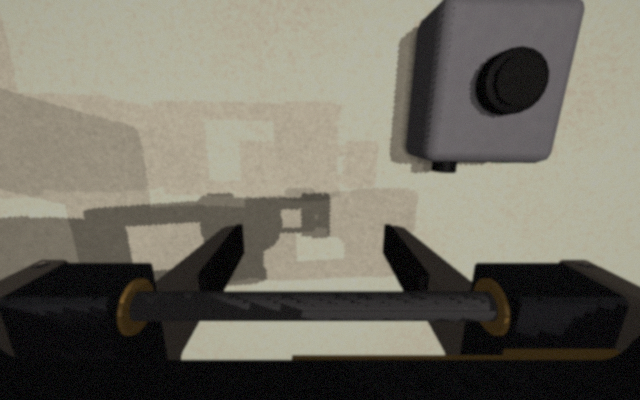

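The scene view shows all the stock: pink ~(288,210), amber ~(300,163), yellow tube ~(331,183), green ~(364,215), red ~(372,171), jar ~(332,152), pot ~(399,202), the blue tray ~(464,262) and the yellow tray ~(280,141). I'll zoom in for measurements.

```bash
python3 - <<'E'
import cv2
a=cv2.imread("pics/scene0.png")[115:295,195:515]; cv2.imwrite("pics/s0z.png",cv2.resize(a,(800,450),interpolation=cv2.INTER_CUBIC))
a=cv2.imread("pics/side0.png")[100:400,220:445]; cv2.imwrite("pics/d0z.png",cv2.resize(a,(450,600),interpolation=cv2.INTER_CUBIC))
E
```

```text
(no output)
```

View pics/s0z.png

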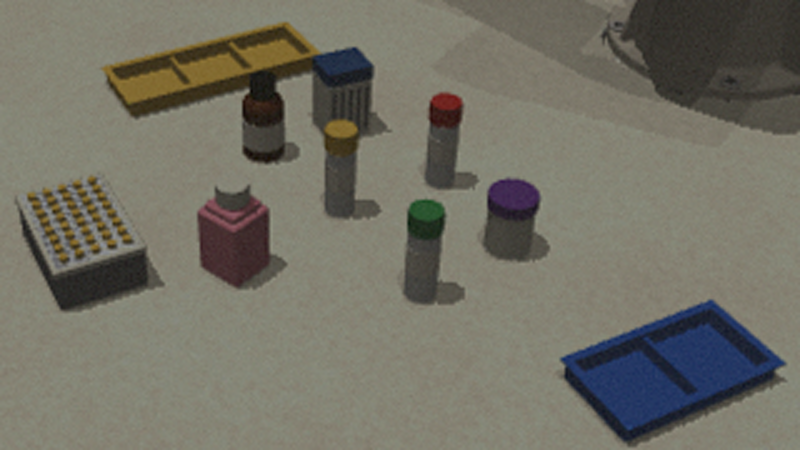

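View pics/d0z.png

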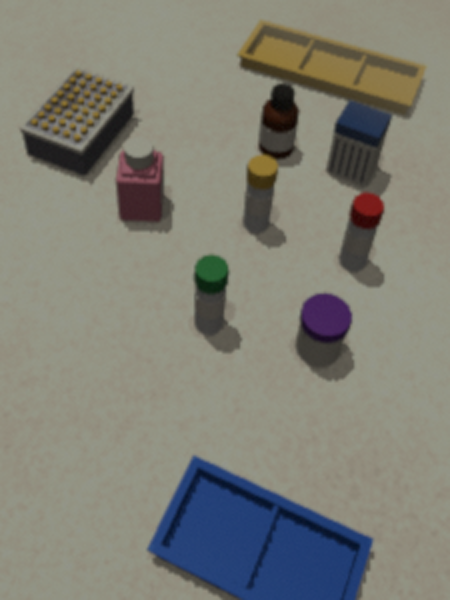

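```bash
cat > h.py <<'E'
import numpy as np, cv2
from scipy.optimize import least_squares
from station import ctrl
C={n:ctrl.calibration(n) for n in("scene","side")}
def proj(c,X):
    X=np.atleast_2d(X); p=X@c["R"].T+c["t"]; p=p@c["mtx"].T; return p[:,:2]/p[:,2:]
def back(c,uv,z):
    r=c["R"].T@np.linalg.inv(c["mtx"])@np.array([uv[0],uv[1],1.]); o=-c["R"].T@c["t"]
    return o+r*(z-o[2])/r[2]
S=lambda u,v:(195+u/2.5,115+v/2.5)
D=lambda u,v:(220+u/2,100+v/2)
E
python3 - <<'E'
from h import *
P=dict(green=((425,219),(211,274),.0815),yellow=((340,137),(262,172),.0815),red=((445,110),(366,211),.0815),
pot=((513,198),(326,318),.053),amber=((263,85),(283,99),.079),pink=((233,192),(140,157),.084),jar=((343,66),(363,123),.08))
for k,(a,b,z) in P.items():
    A=back(C["scene"],S(*a),z);B=back(C["side"],D(*b),z); print(k,A[:2].round(4),B[:2].round(4))
def fit(pa,pb,L):
    h=np.array([[-L/2-.004,-.042],[L/2+.004,-.042],[L/2+.004,.042],[-L/2-.004,.042]])
    print([back(C["scene"],S(*p),.02)[:2].round(3).tolist() for p in pa],[back(C["side"],D(*p),.02)[:2].round(3).tolist() for p in pb])
fit([(563,361),(713,302),(783,362),(628,428)],[(195,458),(371,545),(150,548)],.148)
fit([(105,68),(290,24),(325,50),(130,102)],[(264,23),(423,69),(415,97),(240,57)],.22)
E
```

```text
green [0.5662 0.1271] [0.5646 0.1279]
yellow [ 0.5484 -0.0092] [ 0.5467 -0.0077]
red [0.4413 0.0137] [0.4397 0.0148]
pot [0.4578 0.1244] [0.4568 0.1263]
amber [ 0.5508 -0.127 ] [ 0.5476 -0.1246]
pink [0.6747 0.0053] [0.6698 0.0088]
jar [ 0.467 -0.108] [ 0.4578 -0.1097]
[[0.543, 0.271], [0.392, 0.297], [0.405, 0.375], [0.556, 0.348]] [[0.539, 0.27], [0.39, 0.3], [0.554, 0.349]]
[[0.615, -0.337], [0.394, -0.297], [0.398, -0.226], [0.627, -0.261]] [[0.608, -0.336], [0.394, -0.298], [0.4, -0.241], [0.623, -0.256]]
```

```bash
cat >> h.py <<'E'
from scipy.spatial.transform import Rotation as Ro
def plan(x,y,z,yaw):
    """grasp point target, tool y axis at world angle pi/2+yaw (mod pi)"""
    o=ctrl.get_obs(); R=Ro.from_rotvec(o["tool_rot"]); M=R.as_matrix()
    print("t",round(o["t"],2),"gp",(o["eef_pos"]+M[:,2]*.171).round(4),"tooly",M[:,1].round(3),"w",round(o["gripper_width"],4),"F",o["ft_force"].round(1),"q",o["qpos"].round(2))
    best=None
    for s in(1,-1):
        yv=s*np.array([-np.sin(yaw),np.cos(yaw),0]);zv=np.array([0,0,-1.]);T=np.c_[np.cross(yv,zv),yv,zv]
        w=Ro.from_matrix(M.T@T).as_rotvec()
        tcp=np.array([x,y,z+.171])
        d=M.T@(tcp-o["eef_pos"])*1e3
        print("option",s,"shift",d.round(1),"turn",w.round(3))
E
python3 - <<'E'
from h import *
c=ctrl.calibration("wrist");o=ctrl.get_obs();M=Ro.from_rotvec(o["tool_rot"]).as_matrix()
print(M.round(3)); p=-c["R"].T@c["t"]; print("cam in tool",(M.T@(p-o["eef_pos"])).round(4),(M.T@c["R"].T).round(3))
plan(.45,.0,.27,-.17)
E
```

```text
[[ 0.951  0.311 -0.   ]
 [ 0.311 -0.951  0.001]
 [ 0.    -0.001 -1.   ]]
cam in tool [0.0711 0.0014 0.0203] [[ 0.    -0.967 -0.255]
 [ 1.     0.     0.001]
 [-0.001 -0.255  0.967]]
t 0.15 gp [ 0.194  -0.5938  0.2332] tooly [ 0.311 -0.951 -0.001] w 0.0921 F [-0.2 -0.2  0.3] q [-1.26  0.35  1.63  0.    1.16 -0.  ]
option 1 shift [ 427.8 -485.1  -36.3] turn [-0.000e+00 -1.000e-03 -2.656e+00]
option -1 shift [ 427.8 -485.1  -36.3] turn [-0.001  0.     0.486]
```

```bash
python3 -m handwheel '[[[40,-40,-20,0,0,0,91],[80,-80,-40,0,0,0.05,91],[398,-485,-66,0,0,0.486,91],[398,-485,-66,0,0,0.486,91],[398,-485,-66,0,0,0.486,91],[398,-485,-66,0,0,0.486,91],[398,-485,-66,0,0,0.486,91],[398,-485,-66,0,0,0.486,91],[398,-485,-66,0,0,0.486,91],[398,-485,-66,0,0,0.486,91]]]' 20; python3 - <<'E'
from h import *
plan(.42,0,.30,-.17)
E
```

```text
t: 0.98
eef_pos: [0.3453, -0.2122, 0.4557]
tool_rot: [3.13, -0.268, 0.001]
ft_force: [0.8, 0.0, 0.7]
gripper_width: 0.0912
t 0.98 gp [ 0.3454 -0.2122  0.2847] tooly [-0.17  -0.985  0.   ] w 0.0912 F [0.8 0.  0.7] q [-0.55 -0.06  2.01  0.    1.19  1.19]
option 1 shift [  37.5 -221.8  -15.3] turn [-1.000e-03 -0.000e+00  3.141e+00]
option -1 shift [  37.5 -221.8  -15.3] turn [ 0.    -0.    -0.001]
```

```bash
python3 -m handwheel '[[[38,-222,-15,0,0,0,91],[38,-222,-15,0,0,0,91],[38,-222,-15,0,0,0,91],[38,-222,-15,0,0,0,91],[38,-222,-15,0,0,0,91],[38,-222,-15,0,0,0,91],[38,-222,-15,0,0,0,91],[38,-222,-15,0,0,0,91]]]' 20; python3 - <<'E'
from h import *
plan(.42,0,.30,-.17)
np.savez("w1.npz",**ctrl.calibration("wrist"))
im=ctrl.camera("wrist");cv2.imwrite("pics/w1.png",im);cv2.imwrite("pics/w1z.png",cv2.resize(im[:300],(800,375),interpolation=cv2.INTER_CUBIC))
E
```

```text
t: 1.65
eef_pos: [0.4204, -0.0011, 0.4703]
tool_rot: [3.13, -0.262, -0.001]
ft_force: [-0.2, -0.1, -0.3]
gripper_width: 0.091
t 1.65 gp [ 0.4203 -0.0011  0.2993] tooly [-0.167 -0.986  0.   ] w 0.091 F [-0.2 -0.1 -0.3] q [-0.01 -0.04  1.96 -0.    1.23  1.73]
option 1 shift [-0.6 -1.  -0.7] turn [-1.000e-03  1.000e-03 -3.139e+00]
option -1 shift [-0.6 -1.  -0.7] turn [0.    0.001 0.003]
```

View pics/w1.png

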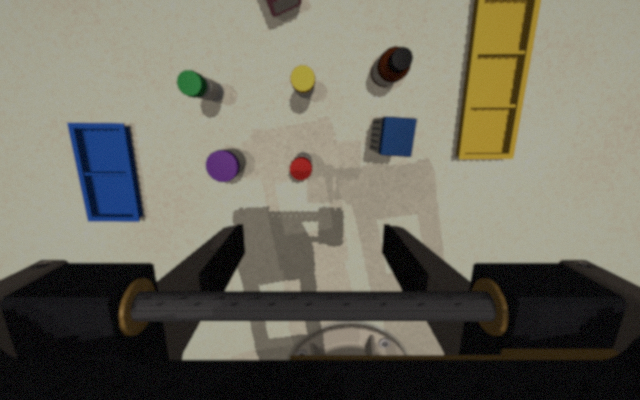

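The wrist view shows the trays and every part except the pink bottle, which is cut off at the top near (283,5). I'll segment by colour.

```bash
python3 - <<'E'
from h import *
c=dict(np.load("w1.npz")); im=cv2.imread("pics/w1.png"); hsv=cv2.cvtColor(im,cv2.COLOR_BGR2HSV)
def seg(name,lo,hi,roi,z):
    x0,y0,x1,y1=roi; m=np.zeros(im.shape[:2],np.uint8); m[y0:y1,x0:x1]=cv2.inRange(hsv[y0:y1,x0:x1],lo,hi)
    m=cv2.morphologyEx(m,cv2.MORPH_CLOSE,np.ones((5,5)))
    cs,_=cv2.findContours(m,cv2.RETR_EXTERNAL,cv2.CHAIN_APPROX_NONE); k=max(cs,key=cv2.contourArea)
    W=np.array([back(c,p[0]+.0,z)[:2] for p in k],np.float32); r=cv2.minAreaRect(W*1000)
    print(name,"px",cv2.minEnclosingCircle(k)[0],"rect mm",np.round(r[0],1),np.round(r[1],1),round(r[2],1),"circ",np.round(cv2.minEnclosingCircle(W*1000)[0],1),round(cv2.minEnclosingCircle(W*1000)[1],1))
seg("blue",(100,120,30),(130,255,255),(50,100,160,240),.02)
seg("yel",(15,120,60),(35,255,255),(440,0,560,180),.02)
seg("jar",(100,100,30),(130,255,255),(378,100,430,170),.08)
seg("green",(40,80,30),(85,255,255),(160,50,230,110),.09)
seg("ytube",(15,100,60),(35,255,255),(280,50,330,110),.09)
seg("red",(0,120,60),(8,255,255),(280,140,330,190),.09)
seg("pot",(125,80,30),(150,255,255),(190,130,260,190),.06)
a=im[0:210,170:450]; cv2.imwrite("pics/w1z.png",cv2.resize(a,(800,600),interpolation=cv2.INTER_CUBIC))
E
```

```text
blue px (103.0, 172.0) rect mm [472.2 314.4] [ 89.2 151.7] 80.1 circ [472.8 318. ] 85.6
yel px (499.5, 79.0) rect mm [ 504.3 -283.4] [ 88.7 212.5] 80.8 circ [ 504.8 -283.1] 114.2
jar px (397.5, 136.5) rect mm [ 459.2 -119.7] [41.8 46.8] 76.6 circ [ 459.2 -120.5] 29.8
green px (191.4705810546875, 83.23529052734375) rect mm [564.3 121.4] [34.7 27. ] 80.4 circ [563.9 121.4] 17.6
ytube px (302.5, 78.61111450195312) rect mm [547.  -11.5] [27.7 30.1] 80.4 circ [546.8 -11.4] 15.5
red px (300.0686340332031, 167.8627471923828) rect mm [441.   10.1] [27.5 28.8] 80.3 circ [441.3  10.6] 15.2
pot px (222.1878662109375, 165.5751495361328) rect mm [458.5 119.8] [44.3 40.9] 80.4 circ [459.5 120.1] 22.9
```

View pics/w1z.png

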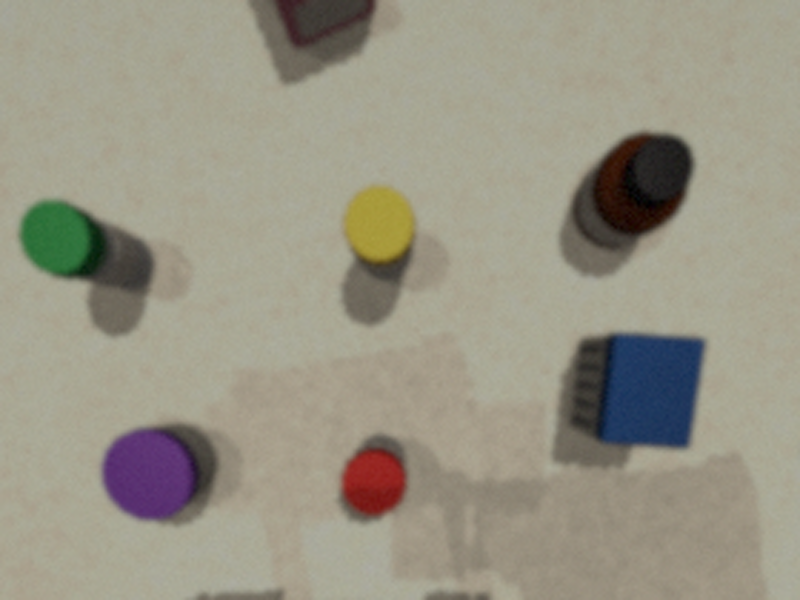

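```bash
python3 - <<'E'
from h import *
plan(.547,-.010,.15,-.17)
E
```

```text
t 1.7 gp [ 0.4201 -0.002   0.2992] tooly [-0.168 -0.986  0.001] w 0.0911 F [-0.4  0.3  0.4] q [-0.01 -0.04  1.96 -0.    1.23  1.73]
option 1 shift [126.5 -13.4 149.1] turn [-1.000e-03  1.000e-03 -3.141e+00]
option -1 shift [126.5 -13.4 149.1] turn [0.001 0.001 0.001]
```

```bash
python3 -m handwheel '[[[126,-13,149,0,0,0,70],[126,-13,149,0,0,0,70],[126,-13,149,0,0,0,70],[126,-13,149,0,0,0,70],[126,-13,149,0,0,0,70],[126,-13,149,0,0,0,70],[126,-13,149,0,0,0,70]]]' 20; cat >> h.py <<'E'
def snap(n):
    o=ctrl.get_obs(); c=ctrl.calibration("wrist"); im=ctrl.camera("wrist"); cv2.imwrite(f"pics/{n}.png",im); np.savez(n+".npz",**c)
    return c,im
def seg(c,im,lo,hi,roi,z,name=""):
    hsv=cv2.cvtColor(im,cv2.COLOR_BGR2HSV)
    x0,y0,x1,y1=roi; m=np.zeros(im.shape[:2],np.uint8); m[y0:y1,x0:x1]=cv2.inRange(hsv[y0:y1,x0:x1],lo,hi)
    m=cv2.morphologyEx(m,cv2.MORPH_CLOSE,np.ones((5,5)))
    cs,_=cv2.findContours(m,cv2.RETR_EXTERNAL,cv2.CHAIN_APPROX_NONE); k=max(cs,key=cv2.contourArea)
    W=np.array([back(c,p[0]+.0,z)[:2] for p in k],np.float32); r=cv2.minAreaRect(W*1000)
    print(name,"px",cv2.boundingRect(k),"rect mm",np.round(r[0],1),np.round(r[1],1),round(r[2],1),"circ",np.round(cv2.minEnclosingCircle(W*1000)[0],1),round(cv2.minEnclosingCircle(W*1000)[1],1))
E
python3 - <<'E'
from h import *
c,im=snap("w2"); plan(.547,-.010,.15,-.17)
seg(c,im,(15,100,60),(35,255,255),(200,150,440,300),.092)
E
```

```text
t: 2.28
eef_pos: [0.5463, -0.0119, 0.3201]
tool_rot: [3.129, -0.27, -0.006]
ft_force: [-0.6, 0.5, 0.6]
gripper_width: 0.0698
t 2.33 gp [ 0.5458 -0.0116  0.1505] tooly [-0.171 -0.985  0.   ] w 0.0704 F [ 0.  -0.1  0.5] q [-0.02  0.33  1.88 -0.    0.94  1.72]
option 1 shift [ 0.6 -1.7  0.5] turn [ 3.00e-03 -1.00e-03  3.14e+00]
option -1 shift [ 0.6 -1.7  0.5] turn [ 0.     0.002 -0.002]
 px (291, 194, 38, 40) rect mm [550.5 -11.7] [29.2 32.1] 80.1 circ [550.6 -11.3] 16.5
```

View pics/w2.png

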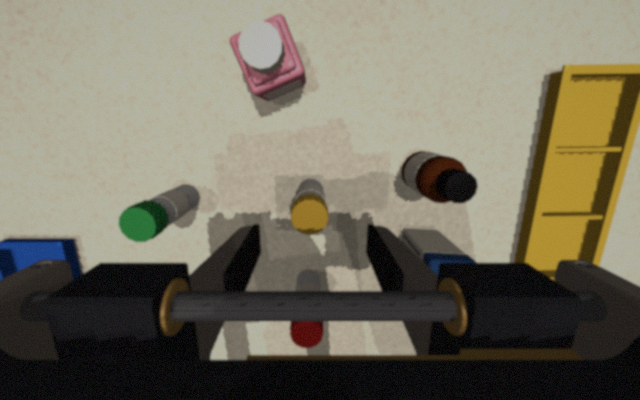

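```bash
python3 -m handwheel '[[[1,0,40,0,0,0,70],[1,0,80,0,0,0,70],[1,0,100,0,0,0,70],[1,0,100,0,0,0,70],[1,0,100,0,0,0,20],[1,0,100,0,0,0,20],[1,0,100,0,0,0,20],[1,0,100,0,0,0,20],[1,0,100,0,0,0,20],[1,0,100,0,0,0,20]]]' 25; python3 - <<'E'
from h import *
plan(.547,-.010,.15,-.17)
E
```

```text
t: 3.17
eef_pos: [0.5481, -0.0105, 0.2224]
tool_rot: [-3.13, 0.267, -0.002]
ft_force: [0.1, -0.2, 0.2]
gripper_width: 0.0323
t 3.17 gp [ 0.5483 -0.0105  0.0514] tooly [-0.169 -0.986 -0.   ] w 0.0323 F [ 0.1 -0.2  0.2] q [-0.02  0.48  1.93  0.    0.73  1.72]
option 1 shift [ -1.   -0.3 -98.6] turn [-2.000e-03  0.000e+00  3.141e+00]
option -1 shift [ -1.   -0.3 -98.6] turn [-0.    -0.001 -0.   ]
```

```bash
python3 -m handwheel '[[[0,0,0,0,0,0,20],[0,0,0,0,0,0,20],[0,0,-10,0,0,0,20],[0,0,-40,0,0,0,20],[0,0,-80,0,0,0,20],[0,0,-115,0,0,0,20],[0,0,-115,0,0,0,20]]]' 25; python3 - <<'E'
from h import *
plan(.578,-.291,.165,-.17)
E
```

```text
t: 3.75
eef_pos: [0.5499, -0.0105, 0.3436]
tool_rot: [-3.13, 0.267, -0.016]
ft_force: [1.6, 0.3, 0.6]
gripper_width: 0.0297
t 3.75 gp [ 0.5516 -0.0105  0.1726] tooly [-0.169 -0.986 -0.001] w 0.0297 F [1.6 0.3 0.6] q [-0.02  0.3   1.86  0.    0.97  1.72]
option 1 shift [ 75.1 271.7   7.9] turn [-1.500e-02  2.000e-03  3.141e+00]
option -1 shift [ 75.1 271.7   7.9] turn [-0.001 -0.01  -0.   ]
```

```bash
python3 -m handwheel '[[[8,28,0,0,0,0,20],[18,65,0,0,0,0,20],[29,104,0,0,0,0,20],[40,143,0,0,0,0,20],[51,182,0,0,0,0,20],[62,221,0,0,0,0,20],[71,250,0,0,0,0,20],[77,271,0,0,0,0,20],[77,271,0,0,0,0,20],[77,271,0,0,0,0,20]]]' 25; python3 - <<'E'
from h import *
c,im=snap("w3"); plan(.578,-.291,.165,-.17)
E
```

```text
t: 4.58
eef_pos: [0.5775, -0.2914, 0.3362]
tool_rot: [-3.129, 0.27, 0.001]
ft_force: [0.4, -0.3, 0.2]
gripper_width: 0.0294
t 4.63 gp [ 0.5773 -0.2902  0.1651] tooly [-0.17  -0.985 -0.001] w 0.0297 F [0.6 1.1 0.2] q [-0.47  0.45  1.64  0.    1.04  1.27]
option 1 shift [0.7 0.5 0.1] turn [2.000e-03 1.000e-03 3.141e+00]
option -1 shift [0.7 0.5 0.1] turn [-0.001  0.001 -0.001]
```

View pics/w3.png

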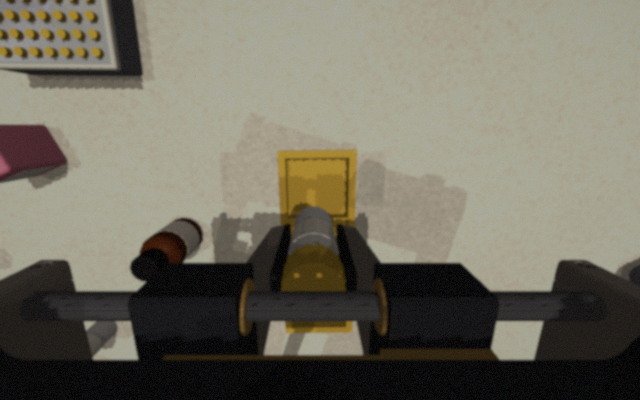

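```bash
python3 - <<'E'
from h import *
c=dict(np.load("w3.npz")); 
for p in[(278,151),(357,150),(286,331),(352,331),(281,205),(356,205)]: print(p,back(c,p,.02).round(4))
E
```

```text
(278, 151) [ 0.6288 -0.2645  0.02  ]
(357, 150) [ 0.6156 -0.3466  0.02  ]
(286, 331) [ 0.4075 -0.229   0.02  ]
(352, 331) [ 0.3933 -0.3109  0.02  ]
(281, 205) [ 0.5703 -0.2558  0.02  ]
(356, 205) [ 0.5561 -0.3376  0.02  ]
```

```bash
python3 -m handwheel '[[[3,5,20,0,0,0,20],[3,5,50,0,0,0,20],[3,5,80,0,0,0,20],[3,5,98,0,0,0,20],[3,5,106,0,0,0,20],[3,5,109,0,0,0,20],[3,5,110,0,0,0,20],[3,5,110,0,0,0,20]]]' 25; python3 - <<'E'
from h import *
plan(.580,-.296,.165,-.17)
E
```

```text
t: 5.3
eef_pos: [0.5805, -0.2956, 0.2276]
tool_rot: [3.13, -0.266, 0.002]
ft_force: [0.2, 0.4, -0.7]
gripper_width: 0.0296
t 5.3 gp [ 0.5807 -0.2957  0.0566] tooly [-0.169 -0.986  0.   ] w 0.0296 F [ 0.2  0.4 -0.7] q [-0.47  0.59  1.7   0.    0.85  1.27]
option 1 shift [  -0.3    0.5 -108.4] turn [ 2.000e-03  1.000e-03 -3.141e+00]
option -1 shift [  -0.3    0.5 -108.4] turn [ 0.    -0.001  0.001]
```

```bash
python3 -m handwheel '[[[0,0,1.5,0,0,0,20],[0,0,1.5,0,0,0,20],[0,0,1.5,0,0,0,36],[0,0,1.5,0,0,0,56],[0,0,1.5,0,0,0,56],[0,0,1.5,0,0,0,56],[0,0,-30,0,0,0,56],[0,0,-70,0,0,0,56],[0,0,-110,0,0,0,65],[0,0,-110,0,0,0,65]]]' 25; python3 - <<'E'
from h import *
c,im=snap("w4"); plan(.549,-.128,.16,-.17)
cv2.imwrite("pics/sc4.png",ctrl.camera("scene")[100:250,195:435])
E
```

```text
t: 6.13
eef_pos: [0.582, -0.2972, 0.3445]
tool_rot: [3.126, -0.267, 0.016]
ft_force: [2.4, -1.6, 1.5]
gripper_width: 0.0643
t 6.18 gp [ 0.5825 -0.2974  0.1703] tooly [-0.169 -0.986  0.002] w 0.0646 F [ 0.  -0.4 -0.6] q [-0.47  0.45  1.63 -0.    1.05  1.27]
option 1 shift [ -60.5 -160.9    9.4] turn [-0.012 -0.004  3.141]
option -1 shift [ -60.5 -160.9    9.4] turn [ 0.002 -0.008 -0.   ]
```

View pics/w4.png

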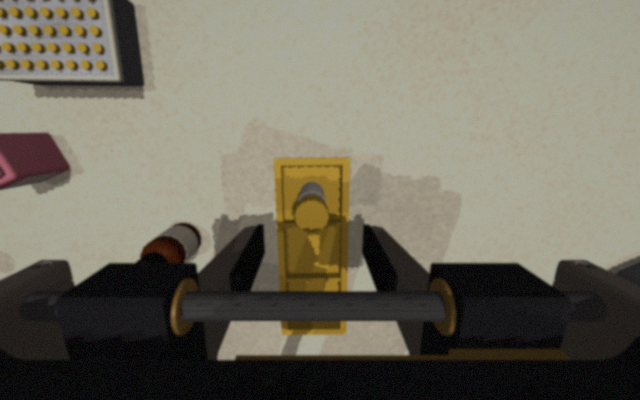

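View pics/sc4.png

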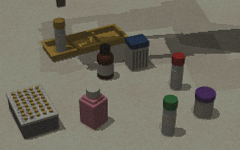

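The yellow tube stands centred in the far pocket, with its cap at (312,210). The amber bottle is next; I'll measure it from w2.

```bash
python3 - <<'E'
from h import *
c=dict(np.load("w2.npz")); im=cv2.imread("pics/w2.png")
print(back(c,(458,187),.088).round(4),back(c,(421,172),.0).round(4), back(c,(262,42),.093))
a=im[140:220,380:500]; cv2.imwrite("pics/w2a.png",cv2.resize(a,(720,480),interpolation=cv2.INTER_CUBIC))
c=dict(np.load("w1.npz")); print(back(c,(401,58),.088).round(4))
E
```

```text
[ 0.5511 -0.1293  0.088 ] [ 0.5475 -0.1334  0.    ] [ 0.67509741 -0.00150732  0.093     ]
[ 0.5503 -0.131   0.088 ]
```

View pics/w2a.png

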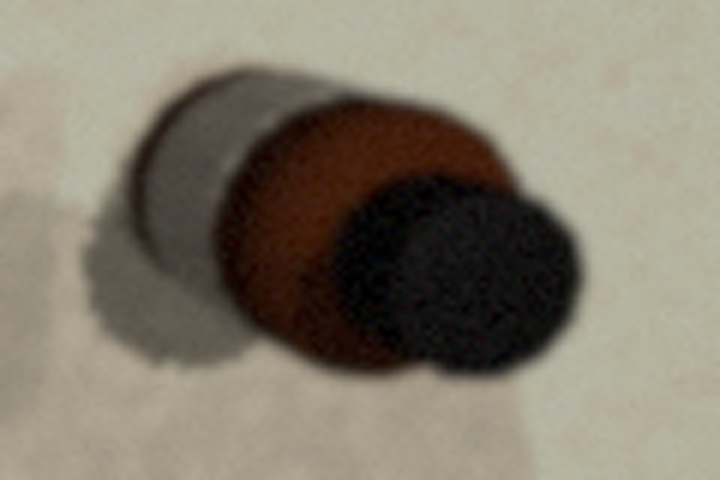

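```bash
python3 -m handwheel '[[[-58,-159,0,0,0,0,68],[-58,-159,0,0,0,0,68],[-58,-159,0,0,0,0,68],[-58,-159,0,0,0,0,68],[-58,-159,0,0,0,0,68],[-58,-159,0,0,0,0,68],[-58,-159,0,0,0,0,68]]]' 25; python3 - <<'E'
from h import *
c,im=snap("w5"); plan(.55,-.129,.045,-.17)
E
```

```text
t: 6.82
eef_pos: [0.5496, -0.1294, 0.3355]
tool_rot: [3.13, -0.265, -0.002]
ft_force: [-0.9, -1.1, 0.6]
gripper_width: 0.0679
t 6.87 gp [ 0.5496 -0.1301  0.1647] tooly [-0.169 -0.986  0.   ] w 0.0679 F [0.2 0.5 0.9] q [-0.23  0.34  1.83 -0.    0.98  1.51]
option 1 shift [ 1.000e-01 -1.100e+00  1.197e+02] turn [ 1.000e-03 -0.000e+00  3.141e+00]
option -1 shift [ 1.000e-01 -1.100e+00  1.197e+02] turn [ 0.     0.001 -0.   ]
```

View pics/w5.png

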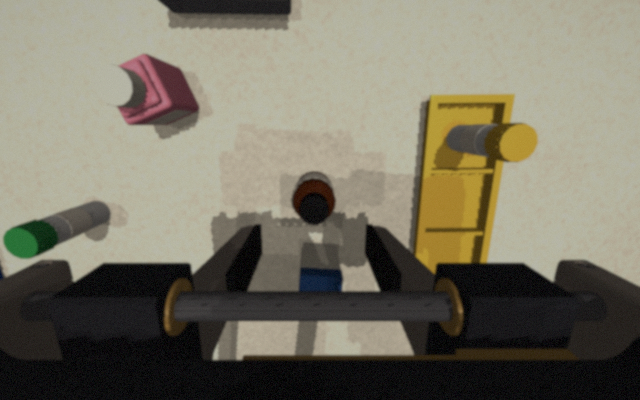

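```bash
python3 - <<'E'
from h import *
c=dict(np.load("w5.npz")); print(back(c,(315,209),.088).round(4))
E
python3 -m handwheel '[[[1,0,40,0,0,0,68],[1,0,80,0,0,0,68],[1,0,112,0,0,0,68],[1,0,120,0,0,0,68],[1,0,120,0,0,0,68],[1,0,120,0,0,0,30],[1,0,120,0,0,0,30],[1,0,120,0,0,0,30],[1,0,120,0,0,0,30],[1,0,120,0,0,0,30]]]' 30
```

```text
[ 0.5518 -0.1333  0.088 ]
t: 7.7
eef_pos: [0.5513, -0.1299, 0.2181]
tool_rot: [3.13, -0.267, 0.004]
ft_force: [-1.2, -1.1, 8.2]
gripper_width: 0.0416
```

```bash
python3 -m handwheel '[[[0,0,0,0,0,0,30],[0,0,-10,0,0,0,30],[0,0,-35,0,0,0,30],[-1,10,-70,0,0,0,30],[-4,40,-95,0,0,0,30],[-7,80,-100,0,0,0,30],[-10,118,-100,0,0,0,30],[-13,148,-100,0,0,0,30],[-14,161,-100,0,0,0,30],[-14,161,-100,0,0,0,30]]]' 30; python3 - <<'E'
from h import *
plan(.51,-.2855,.049,-.17)
c,im=snap("w6")
E
```

```text
t: 8.53
eef_pos: [0.5089, -0.2882, 0.3173]
tool_rot: [3.129, -0.271, 0.001]
ft_force: [0.4, 0.5, -0.0]
gripper_width: 0.0414
t 8.53 gp [ 0.509  -0.2884  0.1463] tooly [-0.172 -0.985  0.001] w 0.0414 F [ 0.4  0.5 -0. ] q [-0.52  0.39  1.8  -0.    0.95  1.23]
option 1 shift [ 0.6 -2.9 97.3] turn [-1.000e-03 -1.000e-03  3.139e+00]
option -1 shift [ 0.6 -2.9 97.3] turn [ 0.001 -0.001 -0.003]
```

View pics/w6.png

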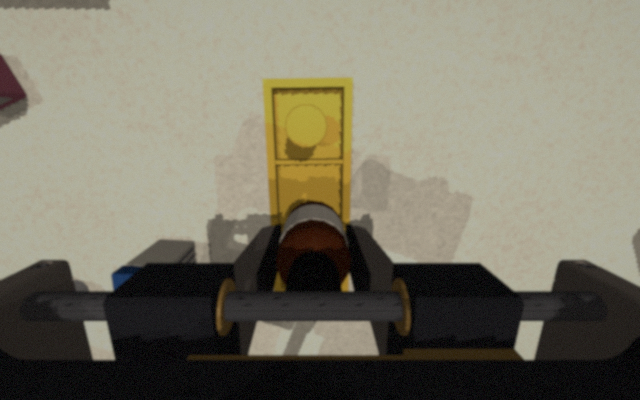

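```bash
python3 - <<'E'
from h import *
c=dict(np.load("w6.npz")); 
for p in [(310,160),(264,80),(353,79)]: print(back(c,p,.02).round(4))
E
```

```text
[ 0.5477 -0.2939  0.02  ]
[ 0.6279 -0.2648  0.02  ]
[ 0.6146 -0.3462  0.02  ]
```

```bash
python3 -m handwheel '[[[2,0,20,0,0,0,30],[2,0,50,0,0,0,30],[2,0,75,0,0,0,30],[2,0,88,0,0,0,30],[2,0,93,0,0,0,30],[2,0,95,0,0,0,30],[2,0,95,0,0,0,30]]]' 30;python3 -m handwheel '[[[0,0,1,0,0,0,30],[0,0,1,0,0,0,30],[0,0,1,0,0,0,50],[0,0,1,0,0,0,66],[0,0,1,0,0,0,66],[0,0,1,0,0,0,66],[0,0,-30,0,0,0,66],[0,0,-70,0,0,0,66],[0,0,-110,0,0,0,66],[0,0,-110,0,0,0,66]]]' 30; python3 - <<'E'
from h import *
c,im=snap("w7"); plan(.461,-.115,.16,-.23)
seg(c,im,(100,100,30),(130,255,255),(0,100,230,330),.08)
E
```

```text
t: 9.17
eef_pos: [0.5118, -0.2851, 0.2223]
tool_rot: [-3.129, 0.266, 0.002]
ft_force: [0.4, -0.5, -0.3]
gripper_width: 0.0414
t: 10.0
eef_pos: [0.5137, -0.2875, 0.3389]
tool_rot: [3.126, -0.267, 0.015]
ft_force: [1.0, 0.6, 0.5]
gripper_width: 0.0658
t 10.05 gp [ 0.5142 -0.2878  0.1648] tooly [-0.169 -0.986  0.003] w 0.066 F [-0.7 -0.2 -0.9] q [-0.51  0.37  1.78 -0.    0.99  1.23]
option 1 shift [ -80.4 -160.8    3.8] turn [ 0.012  0.004 -3.082]
option -1 shift [ -80.4 -160.8    3.8] turn [ 0.002 -0.008  0.06 ]
 px (142, 263, 1, 1) rect mm [ 490.9 -123.1] [0. 0.] 0.0 circ [ 490.9 -123.1] 0.0
```

View pics/w7.png

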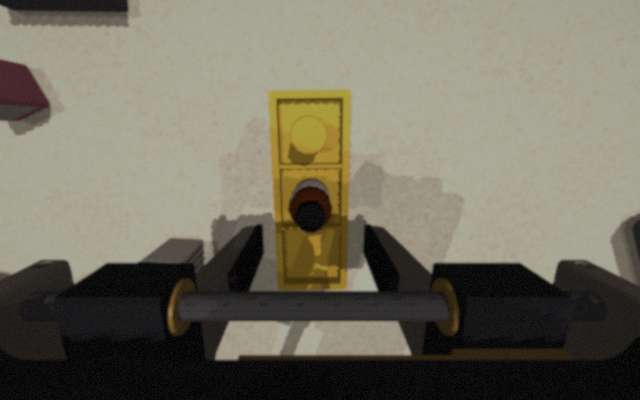

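```bash
python3 -m handwheel '[[[-80,-157,0,0,0,0.06,68],[-80,-157,0,0,0,0.06,68],[-80,-157,0,0,0,0.06,68],[-80,-157,0,0,0,0.06,68],[-80,-157,0,0,0,0.06,68],[-80,-157,0,0,0,0.06,68],[-80,-157,0,0,0,0.06,68]]]' 30; python3 - <<'E'
from h import *
c,im=snap("w8"); plan(.460,-.117,.045,-.23)
seg(c,im,(100,100,30),(130,255,255),(240,100,390,290),.08)
E
```

```text
t: 10.63
eef_pos: [0.4595, -0.1179, 0.3311]
tool_rot: [3.121, -0.358, -0.0]
ft_force: [0.6, -0.1, 0.2]
gripper_width: 0.0681
t 10.68 gp [ 0.4599 -0.1186  0.1602] tooly [-0.228 -0.974  0.   ] w 0.0679 F [-0.2 -0.5 -0.5] q [-0.26  0.21  2.02 -0.    0.91  1.55]
option 1 shift [ -0.2  -1.6 115.2] turn [ 1.000e-03  1.000e-03 -3.141e+00]
option -1 shift [ -0.2  -1.6 115.2] turn [ 0. -0.  0.]
 px (293, 181, 47, 55) rect mm [ 460.9 -122.3] [39.6 48.9] 76.8 circ [ 460.6 -122.6] 30.0
```

View pics/w8.png

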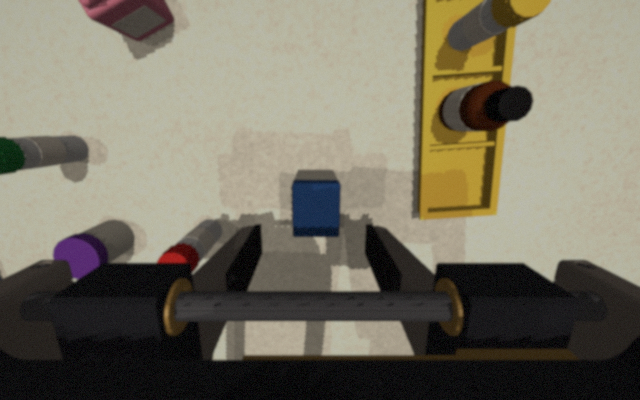

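```bash
python3 -m handwheel '[[[1,3,40,0,0,0,68],[1,3,80,0,0,0,68],[1,3,108,0,0,0,68],[1,3,115,0,0,0,68],[1,3,115,0,0,0,68],[1,3,115,0,0,0,30],[1,3,115,0,0,0,30],[1,3,115,0,0,0,30],[1,3,115,0,0,0,30],[1,3,115,0,0,0,30]]]' 30;  python3 - <<'E'
from h import *
plan(.440,-.274,.045,-.17)
E
```

```text
t: 11.52
eef_pos: [0.4603, -0.1214, 0.2178]
tool_rot: [3.12, -0.361, 0.004]
ft_force: [0.0, -1.0, 8.8]
gripper_width: 0.042
t 11.52 gp [ 0.4607 -0.1215  0.0468] tooly [-0.228 -0.974  0.   ] w 0.042 F [ 0.  -1.   8.8] q [-0.26  0.4   2.09 -0.    0.65  1.54]
option 1 shift [ 15.1 153.2   1.9] turn [-0.004 -0.     3.081]
option -1 shift [ 15.1 153.2   1.9] turn [ 0.    -0.003 -0.06 ]
```

```bash
python3 -m handwheel '[[[0,0,0,0,0,0,30],[0,0,-10,0,0,0,30],[0,0,-35,0,0,0,30],[1,10,-70,0,0,-0.01,30],[4,40,-95,0,0,-0.03,30],[8,80,-100,0,0,-0.06,30],[12,118,-100,0,0,-0.06,30],[15,146,-100,0,0,-0.06,30],[16,155,-100,0,0,-0.06,30],[16,155,-100,0,0,-0.06,30]]]' 30; python3 - <<'E'
from h import *
plan(.441,-.276,.049,-.17)
c=dict(np.load("w8.npz")); 
for p in [(418,218),(497,214),(467,145)]: print(back(c,p,.02).round(4))
c,im=snap("w9")
E
```

```text
t: 12.35
eef_pos: [0.4395, -0.2773, 0.3173]
tool_rot: [3.129, -0.271, 0.002]
ft_force: [0.4, 1.7, -0.6]
gripper_width: 0.0419
t 12.35 gp [ 0.4396 -0.2775  0.1463] tooly [-0.172 -0.985  0.001] w 0.0419 F [ 0.4  1.7 -0.6] q [-0.57  0.3   1.94 -0.    0.91  1.18]
option 1 shift [ 1.2 -1.6 97.3] turn [-2.000e-03 -1.000e-03  3.139e+00]
option -1 shift [ 1.2 -1.6 97.3] turn [ 0.001 -0.001 -0.003]
[ 0.4072 -0.2264  0.02  ]
[ 0.3922 -0.3115  0.02  ]
[ 0.4746 -0.2861  0.02  ]
```

View pics/w9.png

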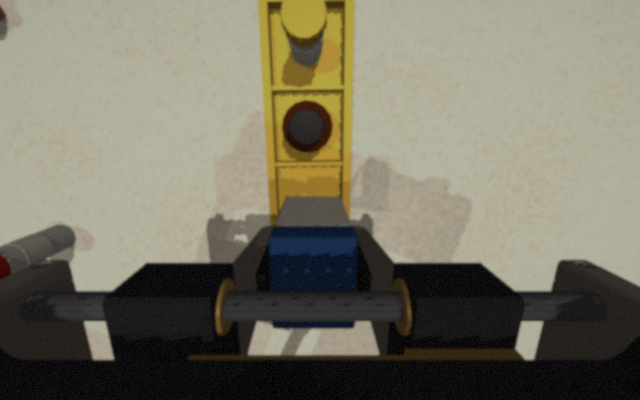

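```bash
python3 -m handwheel '[[[0,0,20,0,0,0,30],[0,0,50,0,0,0,30],[0,0,75,0,0,0,30],[0,0,88,0,0,0,30],[0,0,93,0,0,0,30],[0,0,95,0,0,0,30],[0,0,95,0,0,0,30]]]' 30;python3 -m handwheel '[[[0,0,1,0,0,0,30],[0,0,1,0,0,0,30],[0,0,1,0,0,0,50],[0,0,1,0,0,0,66],[0,0,1,0,0,0,66],[0,0,1,0,0,0,66],[0,0,-30,0,0,0,66],[0,0,-70,0,0,0,66],[0,0,-110,0,0,0,66],[0,0,-110,0,0,0,66]]]' 30; python3 - <<'E'
from h import *
c,im=snap("w10"); plan(.673,.003,.16,-.17)
c=dict(np.load("w2.npz"));im=cv2.imread("pics/w2.png")
cv2.imwrite("pics/w2p.png",cv2.resize(im[0:120,210:330],(600,600),interpolation=cv2.INTER_CUBIC))
E
```

```text
t: 12.98
eef_pos: [0.4398, -0.274, 0.222]
tool_rot: [-3.129, 0.265, 0.003]
ft_force: [0.4, -0.4, -0.8]
gripper_width: 0.0421
t: 13.82
eef_pos: [0.4418, -0.277, 0.3382]
tool_rot: [3.125, -0.267, 0.014]
ft_force: [2.0, -0.9, 0.6]
gripper_width: 0.0659
t 13.87 gp [ 0.4422 -0.2772  0.1644] tooly [-0.17  -0.986  0.003] w 0.0658 F [ 1.  -0.3 -0.5] q [-0.56  0.27  1.92  0.    0.94  1.18]
option 1 shift [ 181.1 -314.8    4.7] turn [-0.011 -0.005  3.141]
option -1 shift [ 181.1 -314.8    4.7] turn [ 0.003 -0.007 -0.   ]
```

View pics/w10.png

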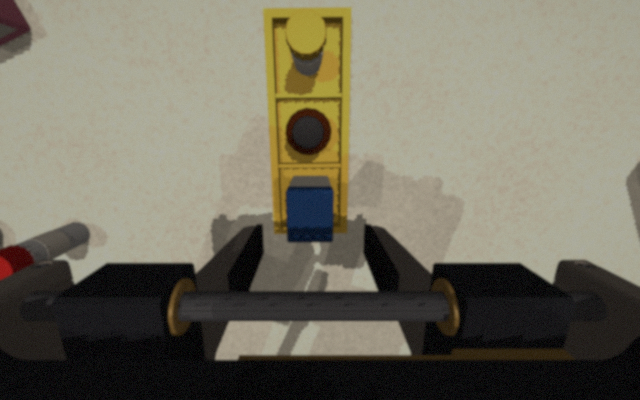

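View pics/w2p.png

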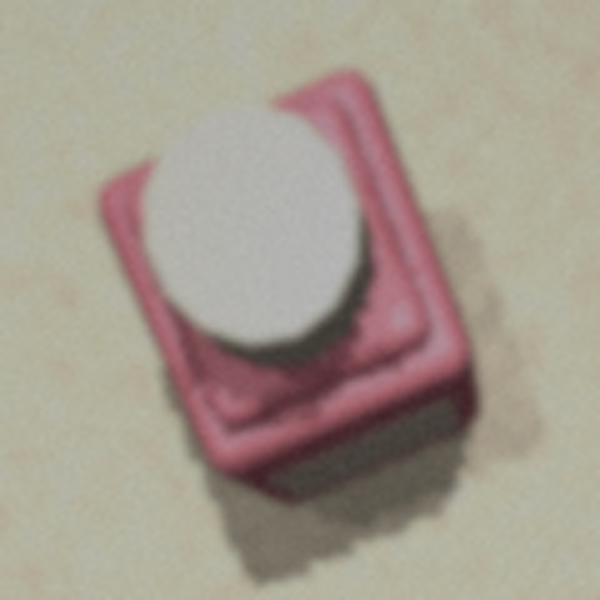

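The jar stands in the near pocket, so the yellow kit is complete. For the pink bottle I'm using the shoulder corners from w2.

```bash
python3 - <<'E'
from h import *
c=dict(np.load("w2.npz"))
P=np.array([back(c,(210+u/5,v/5),.066)[:2] for u,v in[(103,193),(363,70),(472,365),(222,475)]]);print(P.round(4),P.mean(0))
for i in range(4):
    d=P[(i+1)%4]-P[i];print(np.hypot(*d).round(4),np.arctan2(d[1],d[0]))
plan(.67,.0,.16,-.17)
E
```

```text
[[ 0.689   0.0245]
 [ 0.6983 -0.0174]
 [ 0.656  -0.026 ]
 [ 0.6469  0.0158]] [ 0.67255581 -0.00079652]
0.0429 -1.352275889003142
0.0432 -2.9397436149012637
0.0428 1.7839170401575042
0.043 0.20332572327972365
t 13.87 gp [ 0.4422 -0.2772  0.1644] tooly [-0.17  -0.986  0.003] w 0.0658 F [ 1.  -0.3 -0.5] q [-0.56  0.27  1.92  0.    0.94  1.18]
option 1 shift [ 178.7 -311.3    4.7] turn [-0.011 -0.005  3.141]
option -1 shift [ 178.7 -311.3    4.7] turn [ 0.003 -0.007 -0.   ]
```

```bash
python3 -m handwheel '[[[182,-313,0,0,0,-0.38,70],[182,-313,0,0,0,-0.38,70],[182,-313,0,0,0,-0.38,70],[182,-313,0,0,0,-0.38,70],[182,-313,0,0,0,-0.38,70],[182,-313,0,0,0,-0.38,70],[182,-313,0,0,0,-0.38,70],[182,-313,0,0,0,-0.38,70],[182,-313,0,0,0,-0.38,70],[182,-313,0,0,0,-0.38,70]]]' 30; python3 - <<'E'
from h import *
print(back(C["scene"],S(60,308),0).round(3),back(C["scene"],S(148,284),0).round(3),back(C["scene"],S(105,182),.05).round(3))
c,im=snap("w11"); plan(.6725,.002,.045,.21)
E
```

```text
t: 14.7
eef_pos: [0.6747, 0.0062, 0.3299]
tool_rot: [-3.123, -0.334, -0.001]
ft_force: [0.7, -0.3, -0.2]
gripper_width: 0.0701
[ 0.825 -0.04   0.   ] [ 0.749 -0.022  0.   ] [ 0.735 -0.114  0.05 ]
t 14.75 gp [0.6729 0.0043 0.1586] tooly [ 0.211 -0.977 -0.001] w 0.0698 F [-1.4 -0.6  0.1] q [0.   0.5  1.59 0.   1.06 1.36]
option 1 shift [ -0.9   2.1 113.6] turn [-2.000e-03 -1.000e-03 -3.139e+00]
option -1 shift [ -0.9   2.1 113.6] turn [-0.001  0.001  0.003]
```

View pics/w11.png

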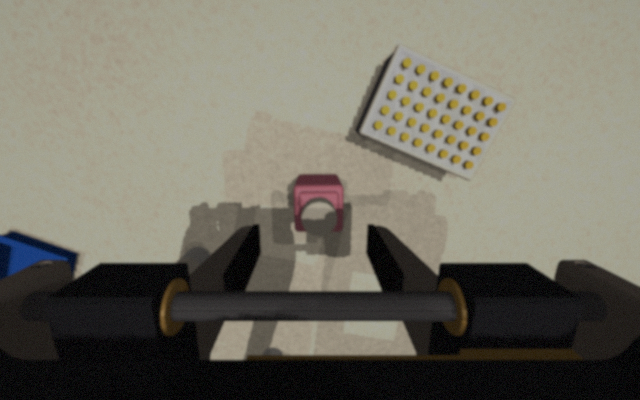

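```bash
python3 - <<'E'
from h import *
c=dict(np.load("w11.npz"))
P=np.array([back(c,p,.066)[:2] for p in[(295,191),(341,191),(344,230),(295,231)]]);print(P.round(4),P.mean(0)); print(back(c,(319,213),.093))
E
```

```text
[[ 0.6859  0.0238]
 [ 0.6947 -0.0167]
 [ 0.659  -0.0282]
 [ 0.6483  0.0163]] [ 0.671975   -0.00120922]
[6.78502412e-01 5.90932395e-04 9.30000000e-02]
```

```bash
python3 -m handwheel '[[[0,3,40,0,0,0,70],[0,3,80,0,0,0,70],[0,3,107,0,0,0,70],[0,3,114,0,0,0,70],[0,3,114,0,0,0,70],[0,3,114,0,0,0,35],[0,3,114,0,0,0,35],[0,3,114,0,0,0,35],[0,3,114,0,0,0,35],[0,3,114,0,0,0,35]]]' 35;  python3 - <<'E'
from h import *
plan(.673,.0,.045,.21)
plan(.510,.314,.16,-.17)
c=dict(np.load("w8.npz"))
E
```

```text
t: 15.58
eef_pos: [0.6736, -0.001, 0.2195]
tool_rot: [3.124, 0.329, 0.005]
ft_force: [-1.3, -0.5, 7.0]
gripper_width: 0.0461
t 15.58 gp [ 0.6741 -0.001   0.0485] tooly [ 0.208 -0.978  0.001] w 0.0461 F [-1.3 -0.5  7. ] q [-0.    0.63  1.65  0.    0.86  1.36]
option 1 shift [-0.4 -1.1  3.5] turn [-5.000e-03 -1.000e-03  3.141e+00]
option -1 shift [-0.4 -1.1  3.5] turn [ 0.001 -0.003 -0.   ]
t 15.58 gp [ 0.6741 -0.001   0.0485] tooly [ 0.208 -0.978  0.001] w 0.0461 F [-1.3 -0.5  7. ] q [-0.    0.63  1.65  0.    0.86  1.36]
option 1 shift [ -94.1 -342.1 -112. ] turn [ 0.004 -0.    -2.762]
option -1 shift [ -94.1 -342.1 -112. ] turn [-0.    -0.003  0.38 ]
```

```bash
python3 -m handwheel '[[[0,0,0,0,0,0,35],[0,0,-8,0,0,0,35],[0,0,-30,0,0,0,35],[0,0,-65,0,0,0,35],[0,0,-95,0,0,0,35],[0,0,-112,0,0,0,35],[-8,-30,-112,0,0,0.03,35],[-17,-65,-112,0,0,0.08,35],[-27,-100,-112,0,0,0.13,35],[-37,-137,-112,0,0,0.18,35]]]' 35;python3 -m handwheel '[[[-10,-35,0,0,0,0.05,35],[-20,-74,0,0,0,0.1,35],[-30,-110,0,0,0,0.15,35],[-40,-145,0,0,0,0.2,35],[-48,-175,0,0,0,0.2,35],[-53,-192,0,0,0,0.2,35],[-53,-192,0,0,0,0.2,35],[-53,-192,0,0,0,0.2,35]]]' 35; python3 - <<'E'
from h import *
c,im=snap("w12"); plan(.508,.314,.05,-.17)
E
```

```text
t: 16.42
eef_pos: [0.6072, 0.126, 0.3304]
tool_rot: [-3.141, -0.041, -0.001]
ft_force: [-0.1, -0.0, -1.3]
gripper_width: 0.0453
t: 17.08
eef_pos: [0.549, 0.3163, 0.33]
tool_rot: [3.13, -0.264, 0.001]
ft_force: [0.5, -0.4, -1.7]
gripper_width: 0.0457
t 17.13 gp [0.5494 0.3153 0.1589] tooly [-0.168 -0.986  0.   ] w 0.0463 F [-0.3 -0.1 -1. ] q [ 0.52  0.44  1.68 -0.    1.02  2.26]
option 1 shift [-40.5   8.3 108.9] turn [ 1.000e-03  0.000e+00 -3.141e+00]
option -1 shift [-40.5   8.3 108.9] turn [ 0.    -0.     0.001]
```

View pics/w12.png

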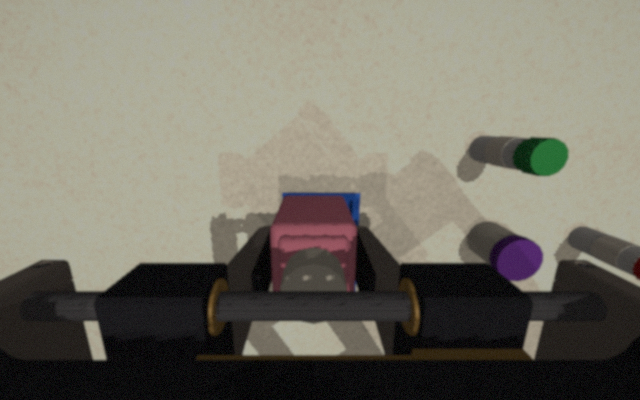

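```bash
python3 - <<'E'
from h import *
c=dict(np.load("w12.npz"))
P=np.array([back(c,p,.02)[:2] for p in[(281,193),(361,192)]]);m=P.mean(0);d=P[1]-P[0];u=np.array([-d[1],d[0]])/np.hypot(*d);print(P,m,u,"yaw",np.arctan2(u[1],u[0]),"far",m-.042*u,"near",m-.114*u)
E
python3 - <<'E'
from h import *
plan(.510,.312,.16,-.17)
E
```

```text
[[0.55669525 0.34804632]
 [0.54346632 0.26334156]] [0.55008079 0.30569394] [ 0.98802306 -0.15430632] yaw -0.15492532682032206 far [0.50858382 0.31217481] near [0.43744616 0.32328486]
t 17.13 gp [0.5494 0.3153 0.1589] tooly [-0.168 -0.986  0.   ] w 0.0463 F [-0.3 -0.1 -1. ] q [ 0.52  0.44  1.68 -0.    1.02  2.26]
option 1 shift [-38.2  10.   -1.1] turn [ 1.000e-03  0.000e+00 -3.141e+00]
option -1 shift [-38.2  10.   -1.1] turn [ 0.    -0.     0.001]
```

```bash
python3 -m handwheel '[[[-15,3,0,0,0,0,35],[-32,6,0,0,0,0,35],[-39,8,0,0,0,0,35],[-39,8,0,0,0,0,35]]]' 35; python3 - <<'E'
from h import *
c,im=snap("w13"); plan(.509,.314,.049,-.17)
E
```

```text
t: 17.47
eef_pos: [0.5089, 0.313, 0.3296]
tool_rot: [3.129, -0.268, -0.001]
ft_force: [0.1, 0.3, -1.4]
gripper_width: 0.0455
t 17.52 gp [0.5099 0.3134 0.1589] tooly [-0.17  -0.985 -0.   ] w 0.0456 F [ 0.9 -0.3 -1.6] q [ 0.55  0.39  1.76 -0.    0.99  2.29]
option 1 shift [ -0.9  -0.4 109.9] turn [-1.000e-03  0.000e+00  3.141e+00]
option -1 shift [ -0.9  -0.4 109.9] turn [-0.    -0.    -0.001]
```

View pics/w13.png

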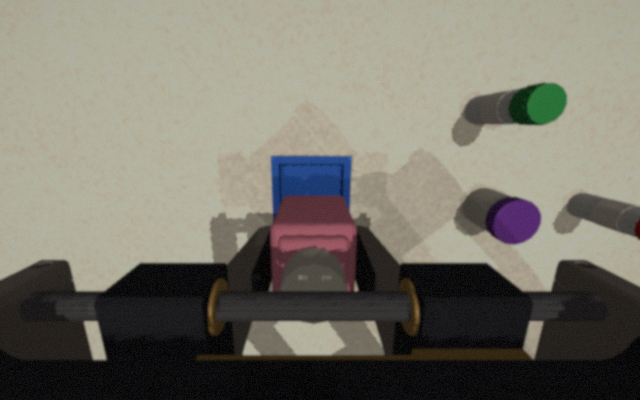

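```bash
python3 -m handwheel '[[[0,0,20,0,0,0,35],[0,0,50,0,0,0,35],[0,0,80,0,0,0,35],[0,0,97,0,0,0,35],[0,0,104,0,0,0,35],[0,0,107,0,0,0,35],[0,0,107,0,0,0,35]]]' 35; python3 - <<'E'
from h import *
plan(.509,.314,.049,-.17)
E
```

```text
t: 18.1
eef_pos: [0.5105, 0.3139, 0.2232]
tool_rot: [3.13, -0.268, -0.0]
ft_force: [-1.0, -0.4, -1.0]
gripper_width: 0.0457
t 18.1 gp [0.5105 0.3138 0.0522] tooly [-0.17  -0.985  0.   ] w 0.0457 F [-1.  -0.4 -1. ] q [ 0.55  0.54  1.82 -0.    0.79  2.29]
option 1 shift [-1.5  0.1  3.2] turn [ 0.000e+00 -1.000e-03  3.141e+00]
option -1 shift [-1.5  0.1  3.2] turn [ 0.     0.    -0.001]
```

```bash
python3 -m handwheel '[[[0,0,1,0,0,0,35],[0,0,1.5,0,0,0,35],[0,0,1.5,0,0,0,35]]]' 35;python3 -m handwheel '[[[0,0,1,0,0,0,35],[0,0,1,0,0,0,35]]]' 35
```

```text
t: 18.35
eef_pos: [0.5108, 0.3142, 0.2229]
tool_rot: [-3.13, 0.267, -0.002]
ft_force: [-2.5, -3.9, 13.1]
gripper_width: 0.0464
t: 18.52
eef_pos: [0.5109, 0.3142, 0.2229]
tool_rot: [-3.13, 0.267, -0.003]
ft_force: [-6.0, -4.6, 22.7]
gripper_width: 0.0458
```

Contact with the floor. I'll ease back 2 mm, release, and retreat.

```bash
python3 -m handwheel '[[[0,0,-2,0,0,0,35],[0,0,-2,0,0,0,50],[0,0,-2,0,0,0,70],[0,0,-2,0,0,0,70],[0,0,-2,0,0,0,70],[0,0,-30,0,0,0,70],[0,0,-70,0,0,0,70],[0,0,-110,0,0,0,70],[0,0,-110,0,0,0,70]]]' 30; python3 - <<'E'
from h import *
c,im=snap("w14"); plan(.565,.124,.16,-.17)
c=dict(np.load("w13.npz")); print(back(c,(546,104),.092))
E
```

```text
t: 19.27
eef_pos: [0.5118, 0.3156, 0.3372]
tool_rot: [-3.124, 0.266, -0.013]
ft_force: [1.3, 1.4, 0.2]
gripper_width: 0.0699
t 19.32 gp [0.5122 0.3159 0.1632] tooly [-0.169 -0.986 -0.005] w 0.0698 F [0.2 0.7 0.2] q [ 0.55  0.39  1.75 -0.    0.99  2.29]
option 1 shift [ 85.5 179.3   2.8] turn [-0.009  0.008  3.141]
option -1 shift [ 85.5 179.3   2.8] turn [-0.005 -0.006 -0.   ]
[0.5652699  0.12580493 0.092     ]
```

View pics/w14.png

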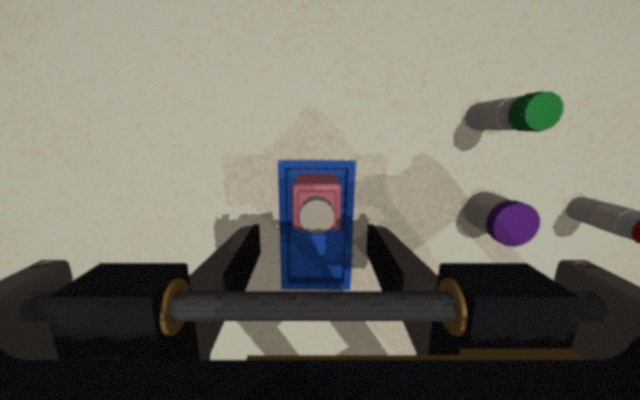

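```bash
python3 -m handwheel '[[[86,178,0,0,0,0,66],[86,178,0,0,0,0,66],[86,178,0,0,0,0,66],[86,178,0,0,0,0,66],[86,178,0,0,0,0,66],[86,178,0,0,0,0,66],[86,178,0,0,0,0,66],[86,178,0,0,0,0,66]]]' 25; python3 - <<'E'
from h import *
c,im=snap("w15"); plan(.565,.125,.05,-.17)
seg(c,im,(40,80,30),(85,255,255),(200,100,440,300),.092)
E
```

```text
t: 19.98
eef_pos: [0.564, 0.1244, 0.329]
tool_rot: [3.13, -0.268, -0.003]
ft_force: [-0.3, 0.1, -0.5]
gripper_width: 0.0659
t 20.03 gp [0.5637 0.125  0.1582] tooly [-0.169 -0.986  0.   ] w 0.0658 F [-0.9 -0.4  0.3] q [0.22 0.36 1.8  0.   0.97 1.96]
option 1 shift [  1.2  -0.2 108.2] turn [-2.000e-03  0.000e+00 -3.141e+00]
option -1 shift [  1.2  -0.2 108.2] turn [0.    0.001 0.   ]
 px (293, 193, 35, 37) rect mm [568.  124.4] [27.9 30.7] 80.2 circ [567.8 124.5] 16.2
```

View pics/w15.png

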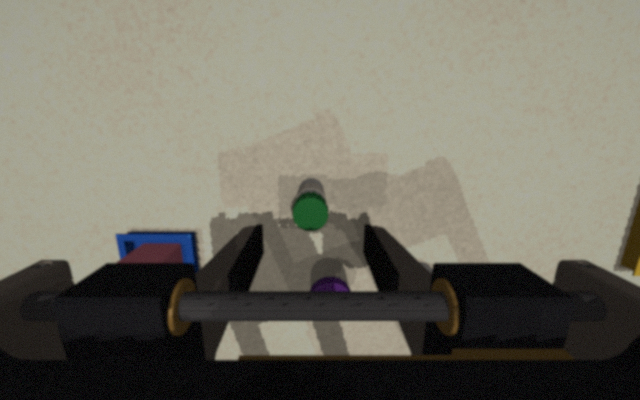

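```bash
python3 -m handwheel '[[[2,0,40,0,0,0,66],[2,0,80,0,0,0,66],[2,0,102,0,0,0,66],[2,0,108,0,0,0,66],[2,0,108,0,0,0,20],[2,0,108,0,0,0,20],[2,0,108,0,0,0,20],[2,0,108,0,0,0,20],[2,0,108,0,0,0,20],[2,0,108,0,0,0,20]]]' 25;python3 -m handwheel '[[[0,0,0,0,0,0,20],[0,0,0,0,0,0,20],[0,0,-10,0,0,0,20],[0,0,-40,0,0,0,20],[0,0,-80,0,0,0,20],[0,0,-115,0,0,0,20],[0,0,-118,0,0,0,20],[0,0,-118,0,0,0,20]]]' 25; python3 - <<'E'
from h import *
plan(.438,.325,.165,-.17)
E
```

```text
t: 20.87
eef_pos: [0.5667, 0.1241, 0.2232]
tool_rot: [-3.13, 0.267, -0.003]
ft_force: [-0.1, 0.8, 6.4]
gripper_width: 0.0298
t: 21.53
eef_pos: [0.5669, 0.1241, 0.3432]
tool_rot: [-3.129, 0.267, -0.008]
ft_force: [-0.9, -0.8, -0.9]
gripper_width: 0.0296
t 21.53 gp [0.5678 0.1242 0.1722] tooly [-0.17  -0.986 -0.002] w 0.0296 F [-0.9 -0.8 -0.9] q [ 0.21  0.35  1.79 -0.    1.    1.95]
option 1 shift [-161.1 -176.2    6.8] turn [-8.000e-03  3.000e-03  3.141e+00]
option -1 shift [-161.1 -176.2    6.8] turn [-0.002 -0.005 -0.   ]
```

```bash
python3 -m handwheel '[[[-16,-18,0,0,0,0,20],[-40,-44,0,0,0,0,20],[-66,-72,0,0,0,0,20],[-92,-101,0,0,0,0,20],[-118,-129,0,0,0,0,20],[-142,-155,0,0,0,0,20],[-156,-170,0,0,0,0,20],[-161,-176,0,0,0,0,20],[-161,-176,0,0,0,0,20],[-161,-176,0,0,0,0,20]]]' 25; python3 - <<'E'
from h import *
c,im=snap("w16"); plan(.438,.325,.054,-.17)
E
```

```text
t: 22.37
eef_pos: [0.4373, 0.3243, 0.3392]
tool_rot: [3.129, -0.265, -0.001]
ft_force: [-0.1, -0.3, -0.4]
gripper_width: 0.0296
t 22.42 gp [0.4375 0.3237 0.1684] tooly [-0.169 -0.986  0.001] w 0.0299 F [ 0.2 -0.  -0.6] q [ 0.63  0.3   1.87 -0.    0.97  2.38]
option 1 shift [  0.2  -1.3 114.4] turn [ 1.000e-03 -2.000e-03  3.141e+00]
option -1 shift [  0.2  -1.3 114.4] turn [ 0.001  0.001 -0.   ]
```

View pics/w16.png

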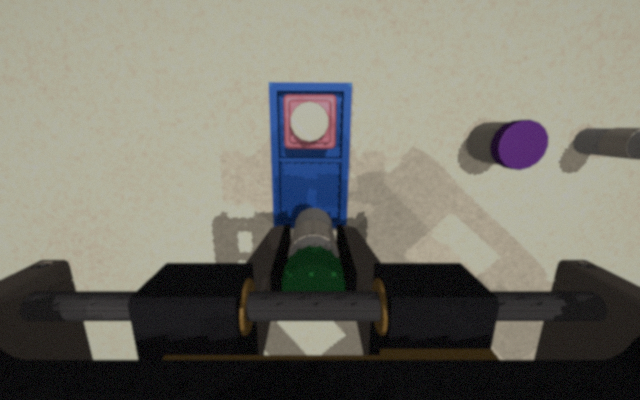

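```bash
python3 -m handwheel '[[[0,0,20,0,0,0,20],[0,0,50,0,0,0,20],[0,0,85,0,0,0,20],[0,0,102,0,0,0,20],[0,0,109,0,0,0,20],[0,0,112,0,0,0,20],[0,0,113,0,0,0,20],[0,0,113,0,0,0,20]]]' 25; python3 -m handwheel '[[[0,0,1,0,0,0,20],[0,0,1,0,0,0,20]]]' 25
```

```text
t: 23.08
eef_pos: [0.4383, 0.3242, 0.2277]
tool_rot: [-3.13, 0.269, -0.001]
ft_force: [0.5, 0.4, -0.5]
gripper_width: 0.03
t: 23.25
eef_pos: [0.4382, 0.3247, 0.2271]
tool_rot: [-3.129, 0.268, -0.003]
ft_force: [0.6, -1.9, 3.5]
gripper_width: 0.0299
```

Contact at 3.5 N. I'll release and retreat.

```bash
python3 -m handwheel '[[[0,0,0,0,0,0,40],[0,0,0,0,0,0,60],[0,0,0,0,0,0,60],[0,0,0,0,0,0,60],[0,0,-30,0,0,0,60],[0,0,-70,0,0,0,60],[0,0,-110,0,0,0,60],[0,0,-150,0,0,0,60],[-60,0,-180,0,0,0,60],[-60,0,-180,0,0,0,60]]]' 25; python3 - <<'E'
from h import *
c,im=snap("w17"); o=ctrl.get_obs(); print(o["t"],o["ft_force"],o["gripper_width"])
a=ctrl.camera("scene")[105:295,195:515]; cv2.imwrite("pics/s17.png",cv2.resize(a,(800,475),interpolation=cv2.INTER_CUBIC))
a=ctrl.camera("side")[100:400,220:445]; cv2.imwrite("pics/d17.png",cv2.resize(a,(450,600),interpolation=cv2.INTER_CUBIC))
E
```

```text
t: 24.08
eef_pos: [0.3775, 0.3351, 0.4091]
tool_rot: [-3.127, 0.269, -0.004]
ft_force: [-1.0, -0.6, 0.5]
gripper_width: 0.0602
24.1333 [-1.02061183  0.41288825  0.60547452] 0.06024638257349713
```

View pics/s17.png

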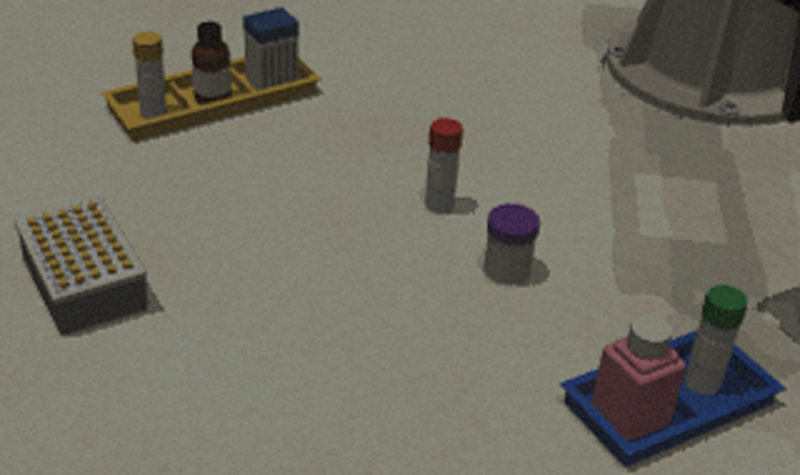

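View pics/d17.png

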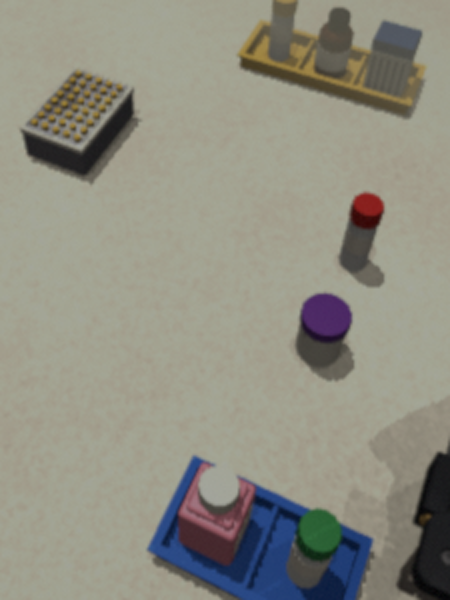

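View pics/w17.png

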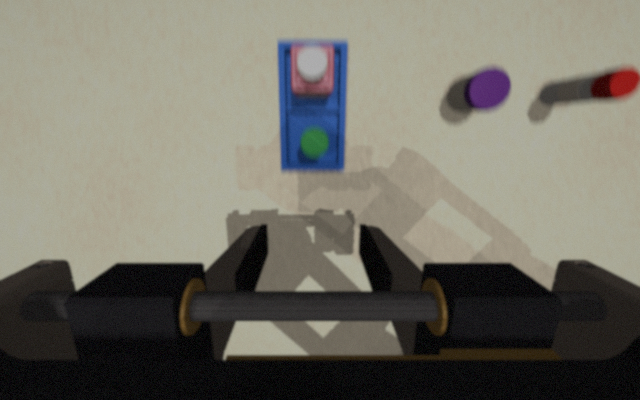

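All five kit parts stand inside their pockets. In the side view, the red tube (366,211), pot (326,318) and tip box haven't moved since the start.

```bash
python3 -c "
from station import ctrl
print(ctrl.finish_job())"
```

```text
the job is handed in; nothing more can be done
None
```

I made up both kits and handed the job in at about 24 s of the 134 s allowed; no verdict is reported.
- **Yellow tray:** yellow-capped tube in the far pocket, amber bottle in the middle and staining jar in the near one.
- **Blue tray:** pink bottle in the far pocket and green-capped tube in the near one.

**Last checks:** The final scene and side pictures show all five parts upright in their own pockets. The red-capped tube, purple-lidded pot and tip box were unmoved, by eye. The gripper was open and clear, with about 1 N on the wrist, which is noise level.

**What disagreed:**
- Camera estimates differed by 3–6 mm in y between the wrist and the fixed cameras. I used close-up wrist views to settle it, well within the pocket clearance.
- My first scene-camera estimate for the jar was about 11 mm off in y, so I discarded it.
- The pink bottle was pressed onto the tray floor with about 23 N before I eased back and released it.

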